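# Pack the softness tester's check kit back into its foam tray

### The arm

A 6-joint arm with a two-finger parallel gripper is mounted at the origin on the work surface. World frame = base frame: x ahead of the robot, y to its left, z up, the work surface at z = 0. Lengths are in m, angles in rad, forces in N, time in s.
With the tool pointing down it reaches from about 0.4 to 0.925 m from the base axis. Payload 12.5 kg.
Tool frame: the origin (TCP) lies at the very end of the fingers, on their centre line; the grasp point (between the pads) lies robot.tcp_to_grasp behind it (robot.tcp_to_grasp is the distance from the TCP to the grasp point, in m); z points along the fingers, y is the line along which they close (so a half turn about z gives the same grasp; the last joint's range is limited). The gripper opens to 95 mm and grips with 3 to 60 N. Pads are 20 mm wide; open, the fingers measure 119 mm over their backs; the gripper's body (75 mm by 180 mm) begins 59 mm behind the grasp point.
Start: joints at [1.008, 0.491, 1.559, -0, 1.092, -0.106], TCP at [0.276, 0.561, 0.215] pointing down, gripper open.
Joint ranges: [-3.1, 3.1], [-0.84, 2.19], [0.05, 2.79], [-1.13, 4.28], [0.06, 2.93], [-2.69, 2.69]. Speed limits (rad/s): [2.22, 2.22, 2.79, 3.14, 3.14, 3.14].

### API

Orientations are given as a rotation vector (axis times angle).
In Python, from cell import sense, camera, camera_info, workorder, robot gives the robot as it stands.
- The arm moves only by the tool servo_tool, never from a script. Its argument "series" is a list of rows, each a list of 7 numbers: the shift along the world's x, y, z in mm, then the turn, a rotation vector about the world's x, y, z in rad, then the finger opening in mm, from 0 to 95.1. A call has 1 to 10 rows; each row is the pose to reach, as a shift and turn from the pose commanded when the call began; what a row does not reach only later rows make up. A row lasts 1/12 s, in which the tool goes at most 41.7 mm and 7.16 degrees, less where a joint would pass 70% of its speed; a pose out of reach is approached as far as the arm can. A call with a gripper value outside its range is refused whole. The fingers move at their own pace and stop on an object; "newtons" is the grip in N (left out, the last holds). Time passes only in rows, so rows that repeat a pose let the fingers close. It gives the time, the measured TCP pose, the force, the opening and the grip force at its end, in the units of the state.
- sense(): the state, without advancing time (a new reading comes with each control period).
- camera(name): name is "scene" or "top" or "wrist"; returns the picture (480x640x3 uint8, red, green, blue); there is no depth.
- camera_info(name): a dict with "vertical_fov" (degrees; the focal length in pixels is half the picture's height over the tangent of half this angle, whatever the lens; pixels are square), "cx", "cy" (the principal point, pixels), "extrinsics" (4x4, takes a point from world to camera coordinates). Camera axes: x right, y up, looking along -z (the intrinsics and any distortion apply to the point x, -y, -z); pixel columns grow to the right and rows downward; lengths in m; the calibration is good to about 2 mm. A picture is of the moment at which its call begins: read the wrist's pose just before it. camera_info takes no time and is no camera call; for the wrist camera it gives the pose at the moment of the call.
- workorder.close_job(): hands the job in; it is judged then, once.
The state is a dict: "time_s": time; "joint_positions": joint angles; "joint_velocities": joint speeds; "tau": joint torques, N m; "ee_pos": TCP position; "tool_rot": TCP orientation; "contact_force": force on the tool from outside, world axes, zero at the start; "wrist_torque": the same for the moment, N m; "grip_width": finger opening in m; "grasp_force": force on a finger pad.
Only numpy, scipy, OpenCV 4.12 (cv2) and the standard library are available. Lean on these libraries where they do the work, as an engineer would, in place of code of your own. Each camera call takes 0.05 s, during which the arm holds its last target. There are 200 camera calls.

### The job

The check of the softness tester is finished: put its kit, which is the large and the small stainless steel weight, the blue-handled gap gauge and the square bubble level, back into the tray, each standing upright on the yellow floor of the foam cut-out made for its shape and size (large round, small round, long slot, square). Leave the brass weight, which belongs to the balance, and the red-handled gauge, which has failed its check, standing where they are.

Things in the scene. Friction and masses are not known exactly. Their poses are not given: they have to be found in the camera images.
- weight_large_mid (a point): The large kit weight: bright silvery stainless steel, an upright cylinder 38 mm in diameter and 50 mm high with a 13 mm neck and a 23 mm knob on top, 68 mm high in all, 0.5 kg. The point is on its axis half-way up, 34 mm above its base; z is up along the axis. Stands loose on the bench.
- weight_small_mid (a point): The small kit weight: the same silvery form, cylinder 22 mm in diameter and 29 mm high with a 15 mm knob on top, 42 mm high in all, 0.1 kg. The point is on its axis half-way up, 21 mm above its base; z is up along the axis. Stands loose on the bench. Grip it in its upper half, so that the fingers clear the foam when it is set down.
- gauge_blue_mid (a point): The kit's gap gauge: a steel bar 72 mm long (x), 16 mm wide (y) and 14 mm high, with a bright blue handle 52 mm long, 16 mm wide and 14 mm high on top of it, 28 mm high in all, about 0.15 kg. The point is at its centre half-way up, 14 mm above its base; z is up. Stands loose, blue side up; either end may lead. Grip it by the handle, so that the fingers clear the foam.
- level_mid (a point): The kit's bubble level: a square aluminium block 40 x 40 mm (sides along x and y) and 20 mm high with a round black-rimmed yellow-green vial on top, 27 mm high in all, about 0.09 kg. The point is at its centre 13.5 mm above its base; z is up. Stands loose on the bench. Grip it in its upper half, so that the fingers clear the foam when it is set down.
- weight_brass_mid (a point): Look-alike, not of this kit: a yellow brass weight of exactly the large weight's form and size (38 mm diameter, 68 mm high). To be left alone. The point is on its axis half-way up, 34 mm above its base. (A sample tin, a dark blower bulb 60 mm high, tweezers and a marker also lie about; neighbours' centres are 95 mm apart or more.)
- gauge_red_mid (a point): Look-alike, not of this kit: a gap gauge of the same form and size as the blue one (72 x 16 x 28 mm) but with a red handle. To be left alone. The point is at its centre half-way up, 14 mm above its base; x is its long side.
- nest_large_floor (a point): A black foam block 109 x 83 x 10 mm (x along its long side), one of four fixed side by side (2 x 2) in a white tray, in any order; block tops and tray rim are 13 mm above the bench. Its one cut-out, 6 mm deep with a yellow floor, is round, 56 mm in diameter, for the large steel weight. The point is the centre of the yellow floor, 7 mm above the bench; z is up.
- nest_small_floor (a point): A black foam block 109 x 83 x 10 mm (x along its long side), one of four fixed side by side (2 x 2) in a white tray, in any order; block tops and tray rim are 13 mm above the bench. Its one cut-out, 6 mm deep with a yellow floor, is round, 38 mm in diameter, for the small steel weight. The point is the centre of the yellow floor, 7 mm above the bench; z is up.
- nest_gauge_floor (a point): A black foam block 109 x 83 x 10 mm (x along its long side), one of four fixed side by side (2 x 2) in a white tray, in any order; block tops and tray rim are 13 mm above the bench. Its one cut-out, 6 mm deep with a yellow floor, is a slot 90 mm long (x) and 34 mm wide (y), for the blue-handled gauge, which lies along it. The point is the centre of the yellow floor, 7 mm above the bench; z is up.
- nest_level_floor (a point): A black foam block 109 x 83 x 10 mm (x along its long side), one of four fixed side by side (2 x 2) in a white tray, in any order; block tops and tray rim are 13 mm above the bench. Its one cut-out, 6 mm deep with a yellow floor, is a square of 60 x 60 mm, for the bubble level, at any yaw. The point is the centre of the yellow floor, 7 mm above the bench; z is up.
There are look-alikes about, which are no part of the job. Leave any turquoise look-alike of the part that bears nest_large_floor alone.

How it is judged:
At the end, for the whole second after the job is handed in: Each kit piece on its own yellow floor (3 mm), upright (0.1 rad), released, at rest and near the cut-out's centre: large weight 13 mm, small 12, gauge 15 and along the slot (0.35 rad), level 15. Brass weight and red gauge upright, within 25 mm of where they began (horizontal distance between weight_large_mid and nest_large_floor below 0.013 m and z of weight_large_mid in the frame of nest_large_floor below 0.037 m and angle between each of weight_large_mid, weight_small_mid, gauge_blue_mid, level_mid's own z axis and vertical below 0.1 rad and linear speed of each of weight_large, weight_small, gauge_blue, level below 0.02 m/s and angular speed of each of weight_large, weight_small, gauge_blue, level below 0.2 rad/s and horizontal distance between weight_small_mid and nest_small_floor below 0.012 m and z of weight_small_mid in the frame of nest_small_floor below 0.024 m and horizontal distance between gauge_blue_mid and nest_gauge_floor below 0.015 m and z of gauge_blue_mid in the frame of nest_gauge_floor below 0.017 m and angle between the x axis of gauge_blue_mid and the x axis of nest_gauge_floor, either way round below 0.35 rad and horizontal distance between level_mid and nest_level_floor below 0.015 m and z of level_mid in the frame of nest_level_floor below 0.0165 m and distance of each of weight_brass_mid, gauge_red_mid from where it was at the start of the episode below 0.025 m and angle between each of weight_brass_mid, gauge_red_mid's own z axis and vertical below 0.15 rad); the robot touches nothing.
It fails at once if the brass weight is lifted, tipped or pushed more than 25 mm away (distance of weight_brass_mid from where it was at the start of the episode above 0.025 m or angle between weight_brass_mid's own z axis and vertical above 0.5 rad).
It fails at once if the red-handled gauge is lifted, tipped or pushed more than 25 mm away (distance of gauge_red_mid from where it was at the start of the episode above 0.025 m or angle between gauge_red_mid's own z axis and vertical above 0.5 rad).
It also fails if it takes over 99 s, if anything falls off the work surface, if the arm or the gripper's body presses on something with over 40 N, if the wrist force passes 120 N, or if a joint passes its speed limit or range.

## Working session

There is one attempt and no reset: what is moved stays moved. The work goes in short steps, Python scripts to look and compute and a tool call to move; the robot and the scene stay as the last step left them, time stands still between calls to the robot, and variables do not carry over. Pictures are saved under pics/ and viewed, at most 14 in all, crops included, and the job is handed in when it is done.

Besides the shell and the picture viewer there is one more tool, called after "Call:" as a command line: name --pt "numbers of a row" for each row, then --argument value for the rest. servo_tool: Moves the arm, as the interface text tells. Its arguments: {"type":"object","properties":{"series":{"type":"array"},"newtons":{"type":"number"}},"required":["series"]}

```bash
mkdir -p pics; cat > h.py <<'E'
import numpy as np, cv2
from cell import sense, camera, camera_info, workorder, robot
def save(n,f):
    i=camera_info(n); im=camera(n); cv2.imwrite('pics/'+f,im[:,:,::-1]); return im,i
def px2w(i,u,v,z):
    f=240/np.tan(np.radians(i['vertical_fov'])/2)
    T=np.array(i['extrinsics']); R=T[:3,:3]; c=-R.T@T[:3,3]
    d=R.T@np.array([(u-i['cx'])/f,-(v-i['cy'])/f,-1.])
    return c+d*(z-c[2])/d[2]
E
python3 - <<'E'
from h import *
for n in ('top','scene'):
    im,i=save(n,n+'0.png'); print(n,{k:(np.round(v,3).tolist() if not isinstance(v,str) else v) for k,v in i.items()})
print(sense(),robot.tcp_to_grasp)
E
```

```text
top {'vertical_fov': 53.962, 'cx': 314.227, 'cy': 242.446, 'extrinsics': [[-0.025, -1.0, -0.0, -0.029], [0.989, -0.025, 0.143, -0.469], [-0.143, 0.003, 0.99, -1.047], [0.0, 0.0, 0.0, 1.0]]}
scene {'vertical_fov': 44.802, 'cx': 314.56, 'cy': 243.686, 'extrinsics': [[-0.103, 0.995, 0.016, 0.094], [-0.722, -0.086, 0.687, 0.313], [0.684, 0.059, 0.727, -1.524], [0.0, 0.0, 0.0, 1.0]]}
{'time_s': 0.1, 'joint_positions': array([ 1.00838601e+00,  4.91494395e-01,  1.55937758e+00,  1.49627870e-05,
        1.09169196e+00, -1.05603755e-01]), 'joint_velocities': array([ 0.00182852, -0.00284348, -0.00027242, -0.00112168, -0.0003508 ,
        0.00101558]), 'tau': array([ 2.19205234e-03, -6.13627839e+01, -2.58600497e+01,  6.93689729e-02,
        4.70415002e-02, -9.73597480e-05]), 'ee_pos': array([0.27554525, 0.56075062, 0.21412698]), 'tool_rot': array([-7.11263014e-01, -3.05967775e+00,  1.43437878e-03]), 'contact_force': array([ 0.59077344,  0.33862931, -0.18146886]), 'wrist_torque': array([-0.0514633 , -0.03174192, -0.01796249]), 'grasp_force': 0.0, 'grip_width': 0.0946487901534754} 0.0188
```

View pics/top0.png

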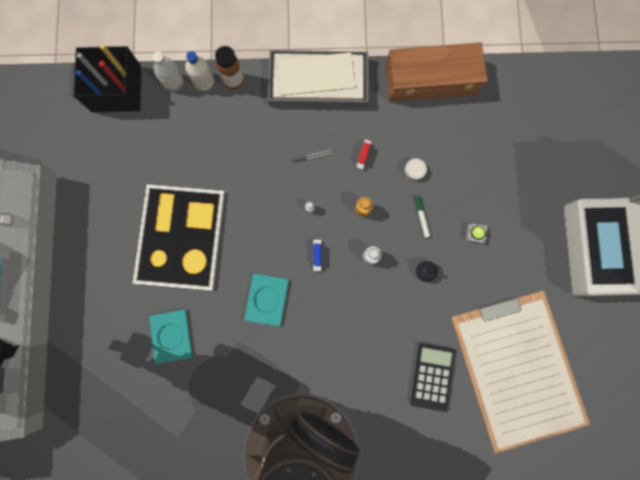

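View pics/scene0.png

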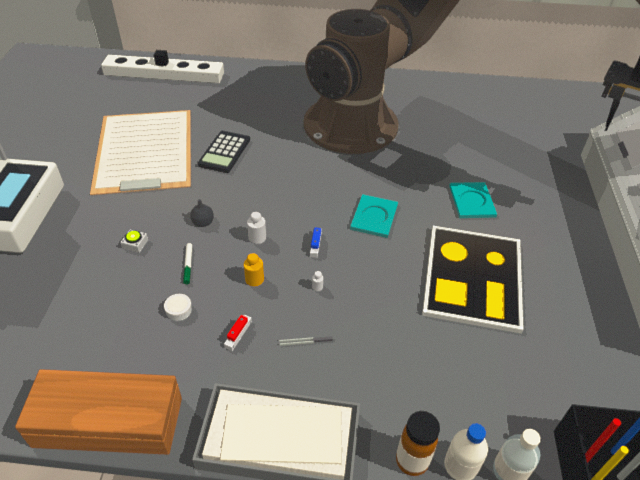

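Top view: silver large weight (373,256), small weight (310,207), blue gauge (317,255), level (477,233), brass (364,206), red gauge (364,154). Tray nests: slot (165,213), square (201,216), small round (158,258), large round (194,262). The scene view agrees.

```bash
cat > m.py <<'E'
from h import *
t=cv2.imread('pics/top0.png'); s=cv2.imread('pics/scene0.png')
def blobs(im,lo,hi,box,mn=25):
    x0,y0,x1,y1=box; m=np.zeros(im.shape[:2],np.uint8)
    m[y0:y1,x0:x1]=cv2.inRange(cv2.cvtColor(im,cv2.COLOR_BGR2HSV),lo,hi)[y0:y1,x0:x1]
    cs,_=cv2.findContours(m,cv2.RETR_EXTERNAL,cv2.CHAIN_APPROX_NONE)
    return [c[:,0,:].astype(float) for c in cs if cv2.contourArea(c)>mn]
def rep(n,i,c,z):
    P=np.array([px2w(i,u,v,z)[:2] for u,v in c]); (cx,cy),(w,h),a=cv2.minAreaRect((P*1000).astype(np.float32))
    pts=cv2.boxPoints(((cx,cy),(w,h),a)); e=[pts[1]-pts[0],pts[2]-pts[1]]; e=max(e,key=np.linalg.norm)
    print(n,'c',round(cx),round(cy),'size',round(w),round(h),'longdir deg',round(np.degrees(np.arctan2(e[1],e[0]))%180,1))
Y=((18,120,120),(35,255,255));B=((105,120,60),(130,255,255))
if __name__=='__main__':
    it,isc=camera_info('top'),camera_info('scene')
    for nm,im,i,bx,bb,lv in (('top',t,it,(140,190,220,288),(300,230,335,275),(460,220,495,250)),('scene',s,isc,(425,230,520,325),(300,220,330,265),(118,225,150,255))):
        for c in blobs(im,*Y,bx): rep(nm+' nest',i,c,.007)
        for c in blobs(im,*B,bb): rep(nm+' blue',i,c,.028)
        for c in blobs(im,(30,120,80),(60,255,255),lv): rep(nm+' vial',i,c,.027)
    for a,u,v,u2,v2,z in (('large',373,253,256,217,.068),('small',310,205,317.5,275,.042),('brass',365,203,254,259,.068),('red',364,153,238,325,.028),('tin',416,166,178,300,.02),('bulb',427,268,203,203,.04),('twz',315,156,300,342,.005),('marker',423,217,188,262,.01)):
        print(a,np.round(px2w(it,u,v,z)[:2]*1000),np.round(px2w(isc,u2,v2,z)[:2]*1000))
E
python3 m.py
```

```text
top nest c 445 325 size 38 38 longdir deg 88.6
top nest c 436 241 size 56 56 longdir deg 88.6
top nest c 545 229 size 62 63 longdir deg 173.3
top nest c 554 313 size 36 93 longdir deg 173.6
top blue c 441 -46 size 16 49 longdir deg 178.5
top vial c 484 -420 size 26 25 longdir deg 41.8
scene nest c 551 312 size 33 90 longdir deg 174.5
scene nest c 542 228 size 60 60 longdir deg 83.9
scene nest c 442 324 size 33 37 longdir deg 96.8
scene nest c 432 240 size 54 53 longdir deg 36.8
scene blue c 447 -47 size 17 60 longdir deg 178.8
scene vial c 487 -421 size 30 26 longdir deg 17.6
large [ 437. -170.] [ 443. -170.]
small [554. -34.] [560. -32.]
brass [ 550. -157.] [ 556. -154.]
red [ 680. -164.] [ 682. -163.]
tin [ 648. -288.] [ 633. -287.]
bulb [ 403. -295.] [ 386. -296.]
twz [684. -48.] [690. -50.]
marker [ 526. -299.] [ 529. -296.]
```

Call:
servo_tool --pt "195 -361 0 0 0 0.435 60" --pt "195 -361 0 0 0 0.435 60" --pt "195 -361 0 0 0 0.435 60" --pt "195 -361 0 0 0 0.435 60" --pt "195 -361 0 0 0 0.435 60" --pt "195 -361 0 0 0 0.435 60" --pt "195 -361 0 0 0 0.435 60" --pt "195 -361 0 0 0 0.435 60" --pt "195 -361 0 0 0 0.435 60" --pt "195 -361 0 0 0 0.435 60" --newtons 25

```text
time_s: 0.93
ee_pos: [0.4712, 0.1978, 0.2146]
tool_rot: [-0.035, -3.141, -0.0]
contact_force: [1.0, 0.9, 0.7]
grip_width: 0.0597
grasp_force: 0.0
```

Call:
servo_tool --pt "-26 -246 -20 0 0 0 60" --pt "-26 -246 -20 0 0 0 60" --pt "-26 -246 -20 0 0 0 60" --pt "-26 -246 -20 0 0 0 60" --pt "-26 -246 -20 0 0 0 60" --pt "-26 -246 -20 0 0 0 60" --pt "-26 -246 -20 0 0 0 60" --pt "-26 -246 -20 0 0 0 60" --pt "-26 -246 -20 0 0 0 60"

```text
time_s: 1.68
ee_pos: [0.4446, -0.0459, 0.1946]
tool_rot: [-0.036, -3.141, -0.001]
contact_force: [-0.0, 0.2, 0.4]
grip_width: 0.06
grasp_force: 0.0
```

```bash
python3 - <<'E'
from h import *
im,i=save('wrist','w1.png'); s=sense(); print(s['ee_pos'],s['tool_rot'],s['time_s']); print({k:np.round(v,3).tolist() if not isinstance(v,str) else v for k,v in i.items()})
E
```

```text
[ 0.44467926 -0.04534766  0.19464424] [-3.34073333e-02 -3.14128713e+00 -4.08818797e-04] 1.7333
{'vertical_fov': 65.702, 'cx': 309.543, 'cy': 240.186, 'extrinsics': [[0.023, 1.0, 0.0, 0.035], [-0.97, 0.023, -0.24, 0.455], [-0.24, 0.005, 0.971, -0.264], [0.0, 0.0, 0.0, 1.0]]}
```

View pics/w1.png

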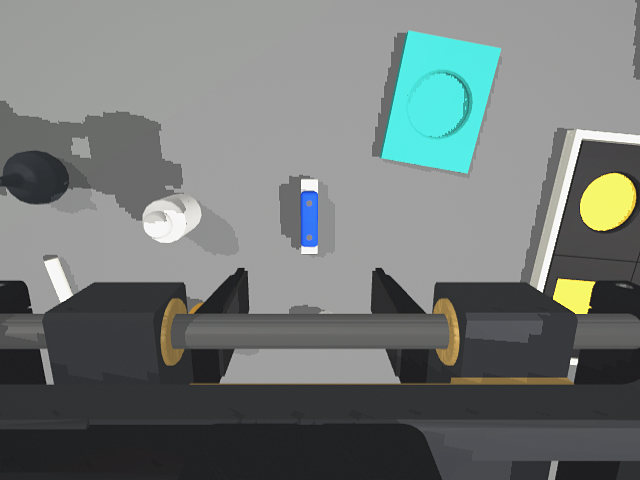

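Wrist view: blue gauge at about (310,218), in line with the finger centre (310); large weight knob at about (160,225).

```bash
python3 - <<'E'
from m import *
i=camera_info('wrist'); w=cv2.imread('pics/w1.png')
for c in blobs(w,*B,(270,170,350,270)): rep('blue',i,c,.028)
for c in blobs(w,*Y,(560,160,640,240)): rep('large nest',i,c,.007)
print('large knob',px2w(i,160,225,.068))
E
```

```text
blue c 441 -45 size 16 52 longdir deg 179.0
large nest c 434 244 size 56 53 longdir deg 10.7
large knob [ 0.43556181 -0.1663543   0.068     ]
```

Call:
servo_tool --pt "-3 0 -120 0 0 0 50" --pt "-3 0 -120 0 0 0 50" --pt "-3 0 -120 0 0 0 50" --pt "-3 0 -150 0 0 0 50" --pt "-3 0 -170 0 0 0 50" --pt "-3 0 -185 0 0 0 50" --pt "-3 0 -185 0 0 0 50" --pt "-3 0 -185 0 0 0 8" --pt "-3 0 -185 0 0 0 8" --pt "-3 0 -185 0 0 0 8" --newtons 25

```text
time_s: 2.57
ee_pos: [0.4422, -0.0457, 0.0107]
tool_rot: [0.033, 3.14, -0.001]
contact_force: [0.1, -0.7, 0.3]
grip_width: 0.0354
grasp_force: 0.0
```

Call:
servo_tool --pt "0 0 0 0 0 0 8" --pt "0 0 0 0 0 0 8" --pt "0 0 0 0 0 0 8" --pt "0 0 0 0 0 0 8"

```text
time_s: 2.9
ee_pos: [0.4419, -0.0461, 0.0102]
tool_rot: [0.034, 3.14, -0.0]
contact_force: [-0.1, 2.4, 7.7]
grip_width: 0.0159
grasp_force: 25.0
```

Call:
servo_tool --pt "0 0 40 0 0 0 8" --pt "0 0 80 0 0 0 8" --pt "0 0 90 0 0 0 8" --pt "25 80 90 0 0 -0.09 8" --pt "50 160 90 0 0 -0.09 8" --pt "50 160 90 0 0 -0.09 8" --pt "80 260 90 0 0 -0.09 8" --pt "80 260 90 0 0 -0.09 8" --pt "110 358 90 0 0 -0.09 8" --pt "110 358 90 0 0 -0.09 8"

```text
time_s: 3.73
ee_pos: [0.5274, 0.2348, 0.0997]
tool_rot: [-0.175, -3.136, 0.0]
contact_force: [1.9, -1.0, -2.1]
grip_width: 0.0159
grasp_force: 25.0
```

Call:
servo_tool --pt "0 0 0 0 0 0 8" --pt "0 0 0 0 0 0 8"

```text
time_s: 3.9
ee_pos: [0.5271, 0.2344, 0.0992]
tool_rot: [-0.171, -3.136, 0.0]
contact_force: [-0.4, -1.0, -2.4]
grip_width: 0.0157
grasp_force: 25.0
```

```bash
python3 - <<'E'
from m import *
im,i=save('wrist','w2.png'); s=sense(); print(s['ee_pos'],s['tool_rot'],s['grip_width'],s['grasp_force'])
w=cv2.imread('pics/w2.png')
for c in blobs(w,*Y,(0,0,640,480)): print(c.mean(0)); rep('nest',i,c,.007)
for c in blobs(w,*B,(0,0,640,480)): print(c.mean(0)); rep('blue',i,c,s['ee_pos'][2]+.018)
E
```

```text
[0.52684386 0.23300543 0.09924136] [-1.72961464e-01 -3.13584297e+00  6.78657482e-04] 0.015606552138307962 24.999899491667747
[351.15748031 333.23622047]
nest c 603 259 size 5 53 longdir deg 175.2
[269.0483871  313.64516129]
nest c 580 198 size 5 24 longdir deg 165.6
[336.57664234 251.3649635 ]
nest c 537 254 size 13 40 longdir deg 175.1
[276.80487805 252.69512195]
nest c 534 211 size 21 44 longdir deg 173.1
[420.46502058 243.87242798]
nest c 538 315 size 33 59 longdir deg 173.6
[430.58641975 107.68518519]
nest c 443 326 size 37 37 longdir deg 40.1
[303.9796748  106.96747967]
nest c 434 242 size 56 56 longdir deg 173.7
[309.23880597 351.17910448]
blue c 550 232 size 15 3 longdir deg 83.7
[309.41791045 278.77114428]
blue c 515 237 size 16 33 longdir deg 173.7
```

View pics/w2.png

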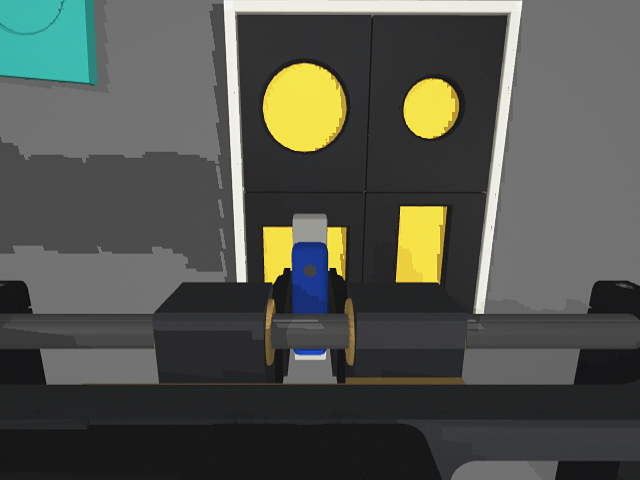

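Tray as expected; the gauge is held straight at (310,280), and I still need +26,+80 to be above the slot.

Call:
servo_tool --pt "26 79 0 0 0 0 8" --pt "26 79 0 0 0 0 8" --pt "26 79 -30 0 0 0 8" --pt "26 79 -60 0 0 0 8" --pt "26 79 -75 0 0 0 8" --pt "26 79 -81 0 0 0 8" --pt "26 79 -81 0 0 0 8" --pt "26 79 -81 0 0 0 8"

```text
time_s: 4.62
ee_pos: [0.5537, 0.3104, 0.0191]
tool_rot: [-0.178, -3.136, 0.0]
contact_force: [0.0, -0.2, -1.8]
grip_width: 0.0158
grasp_force: 25.0
```

Call:
servo_tool --pt "0 2 -1 0 0 0 8" --pt "0 2 -1.5 0 0 0 8" --pt "0 2 -1.5 0 0 0 30" --pt "0 2 -1.5 0 0 0 30" --pt "0 2 -1.5 0 0 0 30" --pt "0 2 -1.5 0 0 0 30" --pt "0 2 20 0 0 0 30" --pt "0 2 60 0 0 0 40" --pt "0 2 100 0 0 0 50" --pt "0 2 140 0 0 0 50"

```text
time_s: 5.45
ee_pos: [0.5531, 0.3135, 0.1602]
tool_rot: [-0.175, -3.136, 0.0]
contact_force: [0.6, 0.5, 0.2]
grip_width: 0.0446
grasp_force: 0.0
```

Call:
servo_tool --pt "0 -340 20 0 0 0 50" --pt "0 -340 20 0 0 0 50" --pt "0 -340 20 0 0 0 50" --pt "0 -340 20 0 0 0 50" --pt "0 -340 20 0 0 0 50" --pt "0 -340 20 0 0 0 50" --pt "0 -340 20 0 0 0 50" --pt "0 -340 20 0 0 0 50" --pt "0 -340 20 0 0 0 50" --pt "0 -340 20 0 0 0 50"

```text
time_s: 6.28
ee_pos: [0.5535, -0.0287, 0.179]
tool_rot: [0.181, 3.136, -0.0]
contact_force: [0.7, -0.4, -0.3]
grip_width: 0.0503
grasp_force: 0.0
```

```bash
python3 - <<'E'
from m import *
im,i=save('wrist','w3.png'); s=sense(); print(s['ee_pos'],s['tool_rot'],s['grip_width'])
im,i=save('scene','s1.png'); 
for c in blobs(cv2.imread('pics/s1.png'),*B,(420,225,525,330)): rep('blue',i,c,.035)
E
```

```text
[ 0.55341172 -0.0270047   0.17876549] [1.79113586e-01 3.13627227e+00 3.65098868e-04] 0.050194027946928045
blue c 557 310 size 16 60 longdir deg 171.3
```

View pics/w3.png

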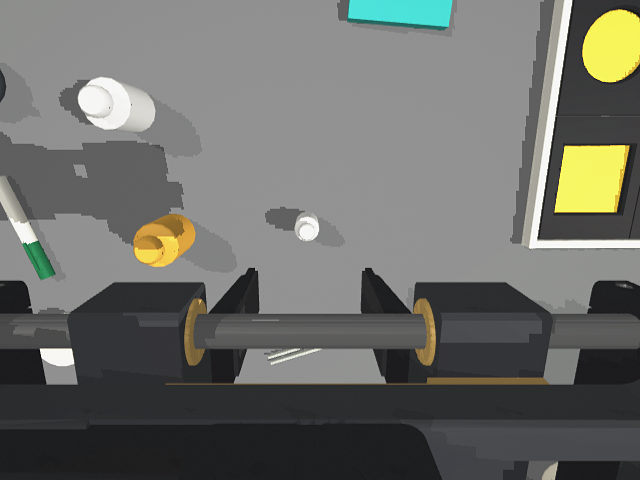

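Small weight: knob at (308,233), nearly between the fingers. Brass at (155,245). The gauge lies in its slot (557,310 by the scene camera).

```bash
python3 - <<'E'
from m import *
i=camera_info('wrist')
print('small',px2w(i,308,234,.042),'large',px2w(i,97,102,.068),px2w(i,129,104,.05),'brass',px2w(i,155,249,.068))
E
```

```text
small [ 0.55658139 -0.02671751  0.042     ] large [ 0.43756455 -0.16466149  0.068     ] [ 0.43858814 -0.15024587  0.05      ] brass [ 0.54910508 -0.1465847   0.068     ]
```

Call:
servo_tool --pt "2 -3 -120 0 0 0 50" --pt "2 -3 -120 0 0 0 50" --pt "2 -3 -120 0 0 0 50" --pt "2 -3 -150 0 0 0 50" --pt "2 -3 -168 0 0 0 50" --pt "2 -3 -168 0 0 0 12" --pt "2 -3 -168 0 0 0 12" --pt "2 -3 -168 0 0 0 12" --pt "2 -3 -168 0 0 0 12" --pt "2 -3 -168 0 0 0 12" --newtons 15

```text
time_s: 7.22
ee_pos: [0.5562, -0.0292, 0.0121]
tool_rot: [0.175, 3.134, -0.0]
contact_force: [-0.3, -1.8, 0.3]
grip_width: 0.0221
grasp_force: 0.4
```

Call:
servo_tool --pt "0 0 0 0 0 0 12" --pt "0 0 0 0 0 0 12" --pt "0 0 0 0 0 0 12"

```text
time_s: 7.47
ee_pos: [0.5562, -0.0292, 0.0121]
tool_rot: [0.176, 3.134, 0.0]
contact_force: [-0.3, 1.9, 7.8]
grip_width: 0.0212
grasp_force: 15.0
```

Call:
servo_tool --pt "0 0 40 0 0 0 12" --pt "0 0 80 0 0 0 12" --pt "0 0 100 0 0 0 12" --pt "-113 355 100 0 0 0 12" --pt "-113 355 100 0 0 0 12" --pt "-113 355 100 0 0 0 12" --pt "-113 355 100 0 0 0 12" --pt "-113 355 100 0 0 0 12" --pt "-113 355 100 0 0 0 12" --pt "-113 355 100 0 0 0 12"

```text
time_s: 8.3
ee_pos: [0.4661, 0.2503, 0.1114]
tool_rot: [0.176, 3.136, 0.001]
contact_force: [2.2, -0.1, -1.0]
grip_width: 0.0211
grasp_force: 15.0
```

Call:
servo_tool --pt "-23 75 0 0 0 0 12" --pt "-23 75 0 0 0 0 12" --pt "-23 75 -30 0 0 0 12" --pt "-23 75 -60 0 0 0 12" --pt "-23 75 -80 0 0 0 12" --pt "-23 75 -86 0 0 0 12" --pt "-23 75 -91 0 0 0 12" --pt "-23 75 -91 0 0 0 12" --pt "-23 75 -91 0 0 0 12"

```text
time_s: 9.05
ee_pos: [0.4446, 0.3237, 0.0207]
tool_rot: [0.176, 3.135, 0.001]
contact_force: [-0.1, -0.1, -0.3]
grip_width: 0.0214
grasp_force: 15.0
```

Call:
servo_tool --pt "0 2 -1 0 0 0 12" --pt "0 2 -1.5 0 0 0 12" --pt "0 2 -1.5 0 0 0 36" --pt "0 2 -1.5 0 0 0 36" --pt "0 2 -1.5 0 0 0 36" --pt "0 2 -1.5 0 0 0 36" --pt "0 2 20 0 0 0 36" --pt "0 2 60 0 0 0 50" --pt "0 2 100 0 0 0 60" --pt "0 2 140 0 0 0 70"

```text
time_s: 9.88
ee_pos: [0.4436, 0.3253, 0.1612]
tool_rot: [-0.176, -3.136, 0.001]
contact_force: [0.7, 1.5, -0.7]
grip_width: 0.0509
grasp_force: 0.0
```

Call:
servo_tool --pt "0 -490 20 0 0 0 70" --pt "0 -490 20 0 0 0 70" --pt "0 -490 20 0 0 0 70" --pt "0 -490 20 0 0 0 70" --pt "0 -490 20 0 0 0 70" --pt "0 -490 20 0 0 0 70" --pt "0 -490 20 0 0 0 70" --pt "0 -490 20 0 0 0 70" --pt "0 -490 20 0 0 0 70" --pt "0 -490 20 0 0 0 70"

```text
time_s: 10.72
ee_pos: [0.4435, -0.0927, 0.177]
tool_rot: [0.175, 3.136, -0.0]
contact_force: [1.5, -0.1, 0.7]
grip_width: 0.0702
grasp_force: 0.0
```

Call:
servo_tool --pt "-2 -74 0 0 0 0 70" --pt "-2 -74 0 0 0 0 70" --pt "-2 -74 0 0 0 0 70"

```text
time_s: 10.97
ee_pos: [0.4421, -0.1696, 0.1767]
tool_rot: [0.182, 3.135, -0.002]
contact_force: [-0.4, 0.5, -0.7]
grip_width: 0.0703
grasp_force: 0.0
```

```bash
python3 - <<'E'
from m import *
im,i=save('wrist','w4.png'); s=sense(); print(s['ee_pos'],s['tool_rot'],s['grip_width'])
im,i=save('scene','s2.png'); cv2.imwrite('pics/s2c.png',cv2.resize(im[200:340,400:540,::-1],(560,560),interpolation=cv2.INTER_CUBIC))
E
```

```text
[ 0.44174088 -0.16721101  0.1765706 ] [ 1.82063893e-01  3.13612999e+00 -1.81397867e-04] 0.07013910361612385
```

View pics/w4.png

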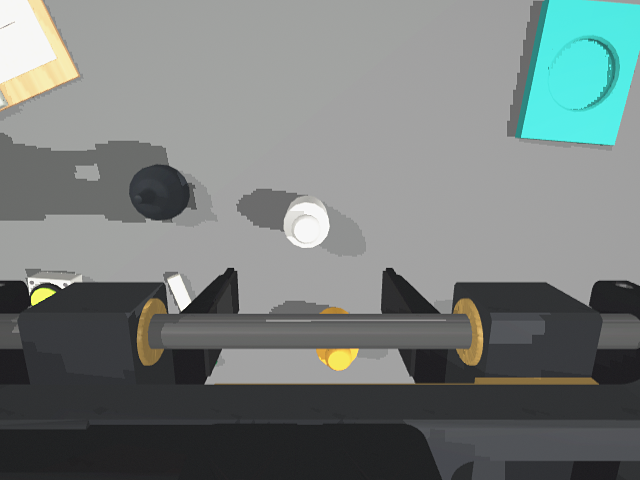

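View pics/s2c.png

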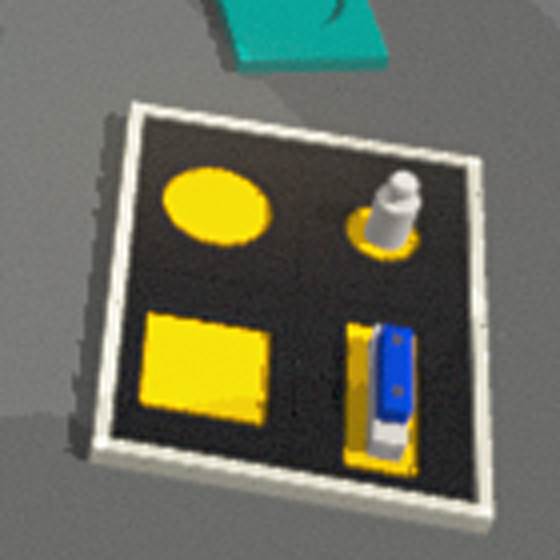

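Small weight and gauge both stand in their cut-outs, within a few mm of centre. Wrist: large weight knob at (306,229), between the fingers.

```bash
python3 - <<'E'
from m import *
i=camera_info('wrist')
print('large',px2w(i,306,229,.068))
w=cv2.imread('pics/w4.png')
E
```

```text
large [ 0.43427872 -0.16663122  0.068     ]
```

Call:
servo_tool --pt "-4 0 -70 0 0 0 70" --pt "-4 0 -70 0 0 0 70" --pt "-4 0 -100 0 0 0 70" --pt "-4 0 -140 0 0 0 70" --pt "-4 0 -158 0 0 0 70" --pt "-4 0 -158 0 0 0 70" --pt "-4 0 -158 0 0 0 30" --pt "-4 0 -158 0 0 0 30" --pt "-4 0 -158 0 0 0 30" --pt "-4 0 -158 0 0 0 30" --newtons 30

```text
time_s: 11.9
ee_pos: [0.4388, -0.1651, 0.0201]
tool_rot: [0.175, 3.134, -0.002]
contact_force: [-1.2, -4.6, 3.0]
grip_width: 0.0487
grasp_force: 2.3
```

Call:
servo_tool --pt "0 0 0 0 0 0 30" --pt "0 0 0 0 0 0 30" --pt "0 0 0 0 0 0 30" --pt "0 0 0 0 0 0 30"

```text
time_s: 12.23
ee_pos: [0.4388, -0.1654, 0.0197]
tool_rot: [0.176, 3.134, -0.002]
contact_force: [-1.5, -4.2, 11.9]
grip_width: 0.0374
grasp_force: 30.0
```

Call:
servo_tool --pt "0 0 40 0 0 0 30" --pt "0 0 80 0 0 0 30" --pt "10 30 100 0 0 0 30" --pt "10 205 100 0 0 0 30" --pt "10 205 100 0 0 0 30" --pt "10 205 100 0 0 0 30" --pt "10 205 100 0 0 0 30" --pt "10 205 100 0 0 0 30" --pt "0 300 100 0 0 0 30" --pt "0 300 100 0 0 0 30"

```text
time_s: 13.07
ee_pos: [0.4386, 0.124, 0.1185]
tool_rot: [-0.179, -3.136, -0.0]
contact_force: [1.8, 0.5, -4.3]
grip_width: 0.0372
grasp_force: 30.0
```

Call:
servo_tool --pt "0 0 0 0 0 0 30"

```text
time_s: 13.15
ee_pos: [0.4375, 0.1283, 0.1185]
tool_rot: [-0.169, -3.136, -0.002]
contact_force: [0.1, -0.4, -4.3]
grip_width: 0.0372
grasp_force: 30.0
```

Call:
servo_tool --pt "-4 112 0 0 0 0 30" --pt "-4 112 0 0 0 0 30" --pt "-4 112 0 0 0 0 30" --pt "-4 112 -30 0 0 0 30" --pt "-4 112 -60 0 0 0 30" --pt "-4 112 -80 0 0 0 30" --pt "-4 112 -88 0 0 0 30" --pt "-4 112 -90 0 0 0 30" --pt "-4 112 -90 0 0 0 30"

```text
time_s: 13.9
ee_pos: [0.4353, 0.2349, 0.0287]
tool_rot: [-0.176, -3.136, 0.0]
contact_force: [0.3, 0.3, -4.8]
grip_width: 0.0376
grasp_force: 30.0
```

Call:
servo_tool --pt "0 5 0 0 0 0 30" --pt "0 5 -2 0 0 0 30" --pt "0 5 -2 0 0 0 30" --pt "0 5 -2 0 0 0 50" --pt "0 5 -2 0 0 0 50" --pt "0 5 -2 0 0 0 50" --pt "0 5 -2 0 0 0 50" --pt "0 5 30 0 0 0 50" --pt "0 5 70 0 0 0 50" --pt "0 5 110 0 0 0 50"

```text
time_s: 14.73
ee_pos: [0.4347, 0.2399, 0.1396]
tool_rot: [-0.176, -3.135, 0.001]
contact_force: [0.6, -0.0, -0.1]
grip_width: 0.0498
grasp_force: 0.0
```

Call:
servo_tool --pt "25 -500 70 0 0 0 70" --pt "25 -500 70 0 0 0 70" --pt "25 -500 70 0 0 0 70" --pt "25 -500 70 0 0 0 70" --pt "25 -500 70 0 0 0 70" --pt "25 -500 70 0 0 0 70" --pt "25 -500 70 0 0 0 70" --pt "25 -500 70 0 0 0 70" --pt "25 -500 70 0 0 0 70" --pt "25 -500 70 0 0 0 70"

```text
time_s: 15.57
ee_pos: [0.4554, -0.1741, 0.197]
tool_rot: [0.176, 3.136, -0.0]
contact_force: [1.7, 0.2, 0.0]
grip_width: 0.0702
grasp_force: 0.0
```

Call:
servo_tool --pt "10 -240 0 0 0 0 70" --pt "10 -240 0 0 0 0 70" --pt "10 -240 0 0 0 0 70" --pt "10 -240 0 0 0 0 70" --pt "10 -240 0 0 0 0 70" --pt "10 -240 0 0 0 0 70" --pt "10 -240 0 0 0 0 70"

```text
time_s: 16.15
ee_pos: [0.4653, -0.4174, 0.1958]
tool_rot: [0.181, 3.136, -0.002]
contact_force: [-1.5, 0.1, 0.1]
grip_width: 0.0701
grasp_force: 0.0
```

```bash
python3 - <<'E'
from m import *
im,i=save('wrist','w5.png'); s=sense(); print(s['ee_pos'],s['tool_rot'],s['grip_width'])
im,_=save('scene','s3.png'); cv2.imwrite('pics/s3c.png',cv2.resize(im[200:340,400:540,::-1],(560,560),interpolation=cv2.INTER_CUBIC))
E
```

```text
[ 0.4652096  -0.41457744  0.19562982] [-1.80332601e-01 -3.13618720e+00 -2.17758971e-04] 0.06996575344663401
```

View pics/w5.png

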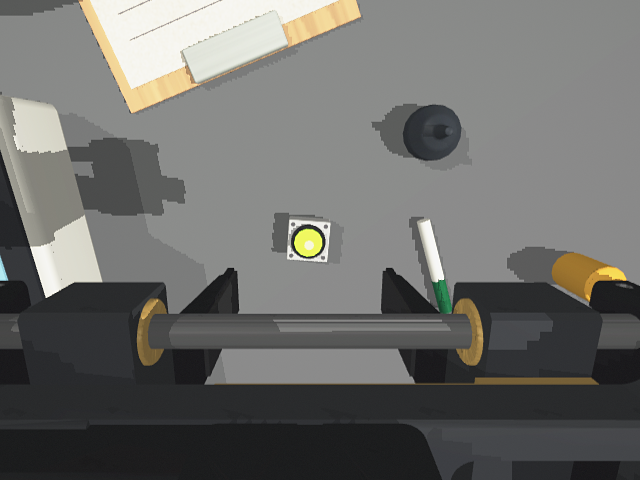

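View pics/s3c.png

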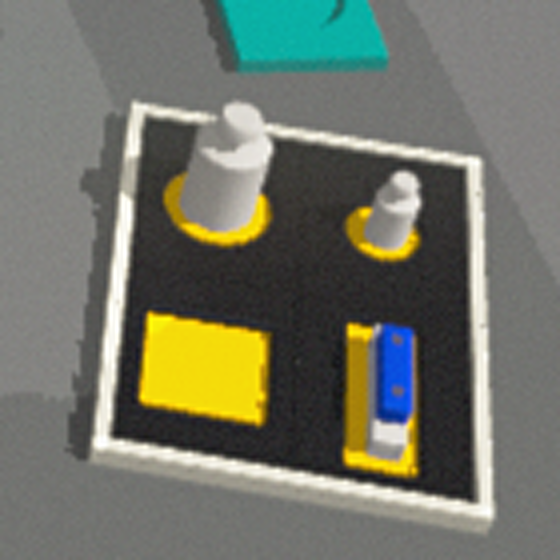

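Large weight is centred in its hole. Level block top corners are near (290,218),(331,220),(328,263),(287,260), with the vial at (308,241).

```bash
python3 - <<'E'
from m import *
i=camera_info('wrist'); w=cv2.imread('pics/w5.png')
P=np.array([px2w(i,u,v,.02)[:2]*1000 for u,v in ((290,218),(331,220),(328,263),(287,260))]); print(P.round(),P.mean(0))
for c in blobs(w,(25,120,80),(60,255,255),(280,210,340,270)): rep('vial',i,c,.027)
d=P[1]-P[0],P[2]-P[1],P[2]-P[3],P[3]-P[0]
print([np.degrees(np.arctan2(e[1],e[0]))%90 for e in d])
s=sense()['tool_rot'];R=cv2.Rodrigues(s)[0];print('tool y',np.degrees(np.arctan2(R[1,1],R[0,1]))%180)
E
```

```text
[[ 460. -430.]
 [ 466. -391.]
 [ 508. -399.]
 [ 501. -438.]] [ 483.87549005 -414.48760011]
vial c 484 -415 size 26 27 longdir deg 172.9
[np.float64(80.61751945985348), np.float64(80.3264775491239), np.float64(79.07646286898128), np.float64(78.71820327689973)]
tool y 83.48724619133387
```

Call:
servo_tool --pt "20 -2 -30 0 0 -0.066 66" --pt "20 -2 -70 0 0 -0.066 66" --pt "20 -2 -110 0 0 -0.066 66" --pt "20 -2 -145 0 0 -0.066 66" --pt "20 -2 -170 0 0 -0.066 66" --pt "20 -2 -185 0 0 -0.066 66" --pt "20 -2 -186 0 0 -0.066 66" --pt "20 -2 -186 0 0 -0.066 32" --pt "20 -2 -186 0 0 -0.066 32" --pt "20 -2 -186 0 0 -0.066 32" --newtons 20

```text
time_s: 17.08
ee_pos: [0.4866, -0.4142, 0.0121]
tool_rot: [0.278, 3.127, -0.002]
contact_force: [1.1, 0.5, -0.1]
grip_width: 0.0512
grasp_force: 0.2
```

Call:
servo_tool --pt "0 0 0 0 0 0 32" --pt "0 0 0 0 0 0 32" --pt "0 0 0 0 0 0 32" --pt "0 0 0 0 0 0 32"

```text
time_s: 17.42
ee_pos: [0.4863, -0.4144, 0.0117]
tool_rot: [0.279, 3.128, -0.002]
contact_force: [-0.7, -0.1, 7.1]
grip_width: 0.0399
grasp_force: 20.0
```

Call:
servo_tool --pt "0 0 40 0 0 0 32" --pt "0 0 80 0 0 0 32" --pt "0 0 120 0 0 0 32" --pt "24 260 120 0 0 0 32" --pt "24 260 120 0 0 0 32" --pt "24 260 120 0 0 0 32" --pt "24 260 120 0 0 0 32" --pt "24 260 120 0 0 0 32" --pt "24 260 120 0 0 0 32" --pt "24 260 120 0 0 0 32"

```text
time_s: 18.25
ee_pos: [0.5093, -0.1493, 0.1308]
tool_rot: [-0.275, -3.129, -0.002]
contact_force: [0.1, -0.2, -1.3]
grip_width: 0.0401
grasp_force: 20.0
```

Call:
servo_tool --pt "35 382 0 0 0 0 32" --pt "35 382 0 0 0 0 32" --pt "35 382 0 0 0 0 32" --pt "35 382 0 0 0 0 32" --pt "35 382 0 0 0 0 32" --pt "35 382 0 0 0 0 32" --pt "35 382 0 0 0 0 32" --pt "35 382 0 0 0 0 32" --pt "35 382 0 0 0 0 32" --pt "35 382 0 0 0 0 32"

```text
time_s: 19.08
ee_pos: [0.545, 0.233, 0.1307]
tool_rot: [0.274, 3.128, 0.002]
contact_force: [0.0, -0.2, -0.6]
grip_width: 0.0398
grasp_force: 20.0
```

Call:
servo_tool --pt "0 0 0 0 0 0 32" --pt "0 0 0 0 0 0 32"

```text
time_s: 19.25
ee_pos: [0.5446, 0.2279, 0.1303]
tool_rot: [-0.277, -3.129, 0.0]
contact_force: [0.1, -0.5, -1.1]
grip_width: 0.04
grasp_force: 20.0
```

Call:
servo_tool --pt "0 0 -40 0 0 0 32" --pt "0 0 -75 0 0 0 32" --pt "0 0 -100 0 0 0 32" --pt "0 0 -108 0 0 0 32" --pt "0 0 -111 0 0 0 32" --pt "0 0 -111 0 0 0 32" --pt "0 0 -111 0 0 0 32"

```text
time_s: 19.83
ee_pos: [0.5458, 0.2275, 0.0207]
tool_rot: [0.28, 3.127, 0.001]
contact_force: [0.3, -0.5, -1.4]
grip_width: 0.0397
grasp_force: 20.0
```

Call:
servo_tool --pt "0 0 -0.5 0 0 0 52" --pt "0 0 -0.5 0 0 0 52" --pt "0 0 -0.5 0 0 0 52" --pt "0 0 -0.5 0 0 0 52" --pt "0 0 -0.5 0 0 0 52" --pt "0 0 30 0 0 0 52" --pt "0 0 70 0 0 0 52" --pt "0 0 110 0 0 0 52" --pt "0 0 150 0 0 0 52" --pt "0 0 150 0 0 0 52"

```text
time_s: 20.67
ee_pos: [0.5474, 0.2289, 0.1768]
tool_rot: [0.278, 3.119, 0.006]
contact_force: [0.8, 0.7, -0.1]
grip_width: 0.0516
grasp_force: 0.0
```

Call:
servo_tool --pt "0 -250 30 0 0 0 52" --pt "0 -250 30 0 0 0 52" --pt "0 -250 30 0 0 0 52" --pt "0 -250 30 0 0 0 52" --pt "0 -250 30 0 0 0 52" --pt "0 -250 30 0 0 0 52" --pt "0 -250 30 0 0 0 52" --pt "0 -250 30 0 0 0 52"

```text
time_s: 21.33
ee_pos: [0.5449, -0.024, 0.1995]
tool_rot: [0.285, 3.128, 0.0]
contact_force: [-0.7, 1.2, 0.4]
grip_width: 0.0524
grasp_force: 0.0
```

```bash
python3 - <<'E'
from m import *
im,i=save('scene','s4.png'); im2,i2=save('top','t4.png')
a=cv2.resize(im[200:340,400:540,::-1],(400,400),interpolation=cv2.INTER_CUBIC);b=cv2.resize(im2[175:300,125:250,::-1],(400,400),interpolation=cv2.INTER_CUBIC)
cv2.imwrite('pics/f.png',np.hstack([a,b]))
E
```

```text
(no output)
```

View pics/f.png

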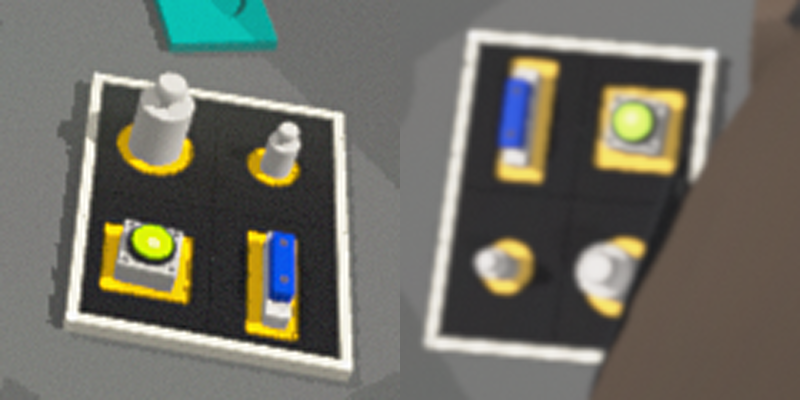

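View pics/s4.png

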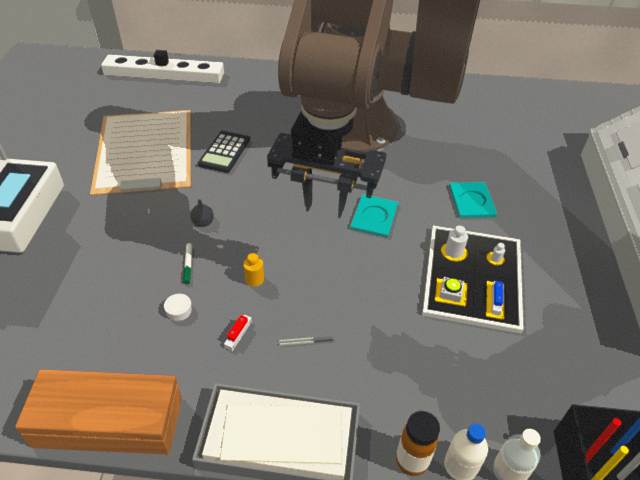

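All four kit pieces stand in their own cut-outs (scene: (457,245), (497,254), (453,290), (497,297)). Brass (254,270) and red gauge (238,330) haven't moved. The gripper is clear, so I'm handing in.

```bash
python3 -c "
from h import *
print(workorder.close_job())"
```

```text
the job is handed in; nothing more can be done
None
```

The job is handed in: the last pictures showed all four kit pieces standing in their own cut-outs and the brass weight and red gauge where they began, but the hand-in returned no verdict.

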